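Open the sprung gate of the stock locker and hold it

ROBOT

A 6-joint arm with a two-finger parallel gripper is mounted at the origin on the work surface. World frame = base frame: x ahead of the robot, y to its left, z up, the work surface at z = 0. Lengths are in m, angles in rad, forces in N, time in s.
With the tool pointing down it reaches from about 0.25 to 0.775 m from the base axis. Payload 4 kg.
Tool frame: the origin (TCP) lies at the very end of the fingers, on their centre line; the grasp point (between the pads) lies 19 mm behind it; z points along the fingers, x is the direction in which the jaws open and shut, and the axes are right-handed (so a half turn about z gives the same grasp; the last joint's range is limited). The gripper opens to 94 mm and grips with 3 to 60 N. Pads are 16 mm wide; open, the fingers measure 119 mm over their backs; the gripper's body (75 mm by 177 mm) begins 78 mm behind the grasp point.
Start: joints at [-1.252, 0.087, 1.371, -0, 1.684, -0.103], TCP at [0.225, -0.502, 0.206] pointing down, gripper open.
Joint ranges: [-3.1, 3.1], [-0.76, 2.03], [0.27, 2.55], [-1.08, 4.22], [0.17, 2.65], [-2.57, 2.57]. Speed limits (rad/s): [2.79, 2.79, 3.14, 3.14, 3.14, 3.14].

INTERFACE

Orientations are given as [roll, pitch, yaw] about the fixed x, y, z axes, in that order (R = Rz(yaw) Ry(pitch) Rx(roll)).
In Python, from bench import robot, cams, ticket gives the robot as it stands.
- The arm moves only by the tool jog_arm, never from a script. Its argument "series" is a list of rows, each an object of numbers: "x", "y", "z": the shift along the tool's x, y, z in m; "rx", "ry", "rz": the turn, a rotation vector about the tool's x, y, z in degrees. A call has 1 to 12 rows; each row shifts and turns the pose as measured when the row begins, along the tool's axes as they then stand; what a row does not reach is not made up. A row lasts 1/12 s, in which the tool goes at most 41.7 mm and 7.16 degrees, less where a joint would pass 70% of its speed; a pose out of reach is approached as far as the arm can. A call with a gripper value outside its range is refused whole. "claw" is the opening, from 0 (shut) to 1 (fully open), set as the call begins (left out, the last holds). The fingers move at their own pace and stop on an object; the grip force is fixed at half the most. Time passes only in rows, so rows that do not move let the fingers close. It gives the time, the measured TCP pose, the force and the opening at its end, in the units of the state.
- robot.get_obs(): the state, without advancing time (a new reading comes with each control period).
- cams.snapshot(name): name is "side" or "top"; returns a dict with "img" (420x560x3 uint8, red, green, blue), "mtx" (3x3 intrinsics, pixels), "origin" and "attitude" of the camera in the world. Camera axes: x right, y down, z forward; pixel columns grow to the right and rows downward; lengths in m; the calibration is good to about 2 mm. A picture is of the moment at which its call begins. There is no depth.
- ticket.close_job(): hands the job in, once; it reports no verdict.
Trained networks look in a picture, given as the dict that the camera call returned (one of the last four; its "shot" number tells which), for a name from the list of things; names that differ only in an ending like _2 or _b are one class to them, and where a whole thing is asked for, a point or a joint stands for the part that bears it (a point fixed in the world has none). Each returns a list of dicts, best first, with "p" (0 to 1); they miss things now and then, are a little off and sometimes report something else, mostly with a low value. They report only what shows in the picture. A call takes as long as a camera call.
- cams.look_for(thing, picture): "bbox" ([left, top, width, height] in pixels, round what is visible of it).
The state is a dict: "time": time; "joint_positions": joint angles; "qvel": joint speeds; "joint_torque": joint torques, N m; "tool_pos": TCP position; "ee_rot": TCP orientation; "wrist_force": force on the tool from outside, world axes, zero at the start; "wrist_torque": the same for the moment, N m; "width": finger opening in m.
Only numpy, scipy, OpenCV 4.12 (cv2) and the standard library are available. Lean on these libraries where they do the work, as an engineer would, in place of code of your own. Each camera call takes 0.05 s, during which the arm holds its last target.

TASK

Open the stock locker on the bench so that it can be filled: first slide the screw tray's cover fully shut, clear of the gate; then squeeze in both sides of the red catch, and after it both sides of the yellow catch. Then swing the gate by its blue post past the detent until it stands wide open, about square to the crate, and finish while holding it there, because its spring pulls it back. Leave the other things on the bench alone.

Things in the scene. Friction and masses are not known exactly. Their poses are not given: they have to be found in the camera images.
- hinge_foot (a point): Where the gate's upright hinge axis meets the bench (z 0) on the fixed plywood stock locker. Its axes are the locker's: x from the gate back into the crate, away from the robot; y along the closed gate from free end to hinge (left); z up. (x, y) in mm below are from here. Base board 12 mm thick, x -220..150, y -250..170.
- rail_mid (a point): Top of the crate's front rail, at (36, -110), 115 mm above the bench; the two catches stand on it. The rail covers x 11..61, y -226..6. The crate behind it is open on top, walls 115 mm high, back wall at x 140.
- tray_mid (a point): Middle of the open steel screw tray's floor, at (-115, 95), in front and to the left of the gate. Tray x -170..-60, y 35..155, rim 46 mm above the bench.
- gate (a joint): Gate hinge, rad: 0 closed, grows as the free end swings out towards the robot (clockwise from above), stop at 1.62; 1.57 is square to the crate. A spring pulls it shut (up to 2 N at the post); at 0.8 to 1.1 a detent resists (about 6 N at the post). Let go beyond, it falls back to rest at about 1.08. The catches block it until both pads of each are in; the open cover stands in its way.
- gate_edge (a point): Top of the gate, mid-length: at (0, -112) when closed, 115 mm above the bench. The gate is 12 mm thick, lower edge 34 mm up, and reaches from 4 to 220 mm from the hinge axis. Four thin steel pins stand on it up to 138 mm, 38, 82, 148 and 192 mm from the axis.
- gate_post (a point): Grip point on the gate's handle: an upright round blue post, 16 mm across, 74 to 185 mm above the bench, on the gate's outer side; point on its axis at 160 mm. At gate angle q it lies at (-35 cos q - 155 sin q, 35 sin q - 155 cos q) from hinge_foot, so (-35, -155) closed. Nothing is round it above 138 mm within 30 mm. It may turn between the fingers.
- cover (a joint): Grey flat cover of the screw tray, m: 0 shut over the tray, against its stop; grows as it slides open along the locker's -y into the gate's path, up to 0.125. Friction about 1.5 N; stays where it is left.
- cover_grip (a point): Centre of the black ridge on the middle of the cover: 14 mm thick along the locker's y (slide direction), 45 mm long along x, 53 to 85 mm above the bench; point at 71 mm, at (-115, 95) from hinge_foot when shut. Cover plate 112 (x) x 122 (y) x 6 mm, top at 53 mm, with two narrow tongues 40 mm long on its +y edge.
- red_grip (a point): Centre between the two upright red pads of the red catch, 147 mm above the bench, at (36, -60) or (36, -170); the yellow catch has the other place. Each pad is 26 mm long in x, 8 thick in y, 123 to 165 mm above the bench. Outer faces 60 mm apart along the locker's y untouched, 32 mm squeezed; about 3 N each; they stay in. Foot plate 34 x 72 mm, top at 121 mm.
- yellow_grip (a point): The same point of the yellow catch, the same in all but colour: yellow pads, on the same rail, 110 mm from the red catch. Both catches have a small block, 143 mm high, behind the pads at x 51 to 59, between them in y.
- red_left (a joint): Travel of the red catch's +y (left) pad, m: 0 out, 0.014 fully squeezed in; the hook is free of the gate's pin from 0.006.
- red_right (a joint): The same for the red catch's -y (right) pad, moving to +y.
- yellow_left (a joint): Travel of the yellow catch's +y (left) pad, m: 0 out, 0.014 fully squeezed in; the hook is free of the gate's pin from 0.006.
- yellow_right (a joint): The same for the yellow catch's -y (right) pad, moving to +y.
- slat_in_mid (a point): wooden slat 140 x 42 x 14 mm lying inside the crate behind the gate (point at its middle); leave alone
- slat_side_mid (a point): wooden slat 260 x 42 x 14 mm lying on the bench to the right (point at its middle); leave alone
- jar_mid (a point): amber screw-top jar, 48 mm across, 60 mm high, on the right front corner of the locker's base board (point on its axis 10 mm above its foot); leave alone
- glue_mid (a point): white glue bottle with orange cap, 56 mm across, 150 mm high, standing left of the locker (point on its axis 10 mm above its foot); leave alone
- tape_mid (a point): roll of blue tape lying flat, 90 mm across, 24 mm high, left (point on its axis, 10 mm up); leave alone
- screwdriver_mid (a point): screwdriver lying on the bench at the right, near the robot (point in its handle); leave alone
- sander_mid (a point): cork sanding block 110 x 60 x 40 mm on the left (point on its axis 10 mm up); leave alone

How it is judged:
On the way, in this order (a step that is already met when the one before it is completed fails the run):
1. the screw tray's cover is shut (value of joint cover below 0.005 m), for 0.2 s.
2. both sides of the red catch are squeezed in (value of joint each of red_left, red_right above 0.007 m), for 0.1 s.
3. both sides of the yellow catch are squeezed in (value of joint each of yellow_left, yellow_right above 0.007 m), for 0.1 s.
4. the gate is past its detent (value of joint gate above 1.15 rad), for 0.1 s.
At the end, for the whole second after the job is handed in: Fingers hold the gate (over 0.8 N) still beyond 1.4 rad; cover shut within 8 mm; all four catch pads 6 mm in or more. On the way, in order: cover within 5 mm, red pads 7 mm in, yellow pads 7 mm in, gate beyond 1.15 rad (value of joint gate between 1.4 and 1.66 rad and velocity of joint gate between -0.1 and 0.1 rad/s and contact force between the fingers and gate above 0.8 N and value of joint cover below 0.008 m and value of joint each of red_left, red_right, yellow_left, yellow_right above 0.006 m); the arm keeps its last pose, push and grip.
It fails at once if the yellow catch is squeezed before the red one is in (value of joint any of yellow_left, yellow_right above 0.006 m and not (value of joint each of red_left, red_right above 0.005 m)).
It fails at once if the gate is swung while the cover is still open (value of joint gate above 0.15 rad and value of joint cover above 0.015 m).
It fails at once if something else on the bench is shoved more than 30 mm (distance of any of slat_in_mid, slat_side_mid, jar_mid, glue_mid, tape_mid, screwdriver_mid, sander_mid from where it was at the start of the episode above 0.03 m).
It also fails if it takes over 72 s, if anything falls off the work surface, if the arm or the gripper's body presses on something with over 40 N, if the wrist force passes 120 N, or if a joint passes its speed limit or range.

## Working session

There is one attempt and no reset: what is moved stays moved. The work goes in short steps, Python scripts to look and compute and a tool call to move; the robot and the scene stay as the last step left them, time stands still between calls to the robot, and variables do not carry over. Pictures are saved under pics/ and viewed, and the job is handed in when it is done.

Besides the shell and the picture viewer there is one more tool, called after "Call:" in YAML: its name, and indented under it one key for each argument. jog_arm: Moves the arm, as the interface text tells. Its arguments: {"type":"object","properties":{"series":{"type":"array","items":{"type":"object","properties":{"x":{"type":"number"},"y":{"type":"number"},"z":{"type":"number"},"rx":{"type":"number"},"ry":{"type":"number"},"rz":{"type":"number"}}}},"claw":{"type":"number"}},"required":["series"]}

```bash
ls; mkdir -p pics; cat > h.py <<'E'
from bench import robot, cams, ticket
import numpy as np, cv2
from scipy.spatial.transform import Rotation as R
def snap(n,f):
    s=cams.snapshot(n); cv2.imwrite('pics/'+f,cv2.cvtColor(s['img'],cv2.COLOR_RGB2BGR)); return s
E
python3 - <<'E'
from h import *
print(robot.get_obs())
for n in('side','top'):
    s=snap(n,n+'0.png'); print({k:v for k,v in s.items() if k!='img'})
    for t in ['gate_post','cover_grip','red_grip','yellow_grip','jar_mid','tray_mid','gate_edge','rail_mid','hinge_foot']:
        try: print(t,[(d['bbox'],round(d['p'],2)) for d in cams.look_for(t,s)][:2])
        except Exception as e: print(t,e)
E
```

```text
pics
{'time': 0.0, 'joint_positions': array([-1.25209971e+00,  8.79285744e-02,  1.37226757e+00,  1.61474444e-05,
        1.68362893e+00, -1.03110755e-01]), 'qvel': array([ 0.00085978, -0.00017418, -0.00101699, -0.00053739,  0.00121761,
        0.00036678]), 'joint_torque': array([ 2.02226088e-04, -3.40187502e+01, -3.02424610e+01,  7.18014501e-02,
        3.28719697e-02, -1.67616399e-04]), 'tool_pos': array([ 0.22499186, -0.50125152,  0.2043119 ]), 'ee_rot': array([-3.14134691e+00,  2.21891726e-03, -1.14898688e+00]), 'wrist_force': array([-0.44640218,  0.37496669, -0.31816317]), 'wrist_torque': array([-0.01408869, -0.01960843, -0.01611124]), 'width': 0.09409226700867365}
{'mtx': array([[454.64063795,   0.        , 278.26528718],
       [  0.        , 454.64063795, 201.7763244 ],
       [  0.        ,   0.        ,   1.        ]]), 'origin': array([0.42223285, 1.08461173, 0.84297134]), 'attitude': array([-2.16236176, -0.00871423, -3.07286644]), 'shot': 1}
gate_post [([237.9, 155.9, 13.5, 45.9], 0.59)]
cover_grip [([253.5, 205.1, 43.0, 29.5], 0.85)]
red_grip [([222.1, 153.3, 20.4, 22.6]
[... 567 characters left out ...]
]), 'origin': array([0.32181969, 0.03543657, 1.13752881]), 'attitude': array([-2.96659986, -0.01693046, -1.55219468]), 'shot': 2}
gate_post [([288.9, 158.9, 81.8, 22.3], 0.63), ([391.4, 276.4, 62.3, 48.4], 0.41)]
cover_grip [([127.2, 140.2, 45.8, 25.2], 0.4)]
red_grip [([335.1, 137.2, 30.0, 24.6], 0.91)]
yellow_grip [([294.9, 137.7, 26.5, 29.9], 0.95), ([125.0, 207.1, 31.3, 31.2], 0.54)]
jar_mid [([362.1, 222.3, 19.7, 18.3], 0.6)]
tray_mid [([218.1, 105.9, 162.9, 152.3], 0.8), ([110.3, 173.4, 30.0, 25.1], 0.71)]
gate_edge [([286.6, 155.8, 80.9, 24.6], 0.56), ([222.5, 105.3, 154.7, 152.4], 0.51)]
rail_mid [([222.6, 107.0, 156.3, 155.7], 0.97)]
hinge_foot [([221.8, 106.8, 158.2, 151.5], 0.79)]
```

```bash
python3 - <<'E'
import cv2
a=cv2.imread('pics/top0.png')[90:275,205:395]; cv2.imwrite('pics/top0c.png',cv2.resize(a,None,fx=3.2,fy=3.2,interpolation=2))
a=cv2.imread('pics/side0.png')[140:280,170:330]; cv2.imwrite('pics/side0c.png',cv2.resize(a,None,fx=4,fy=4,interpolation=2))
E
```

```text
(no output)
```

View pics/top0.png

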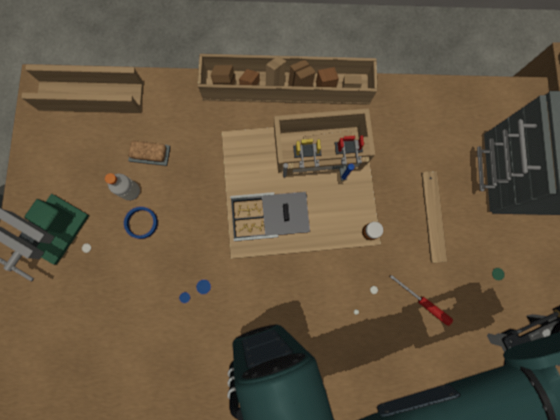

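View pics/side0.png

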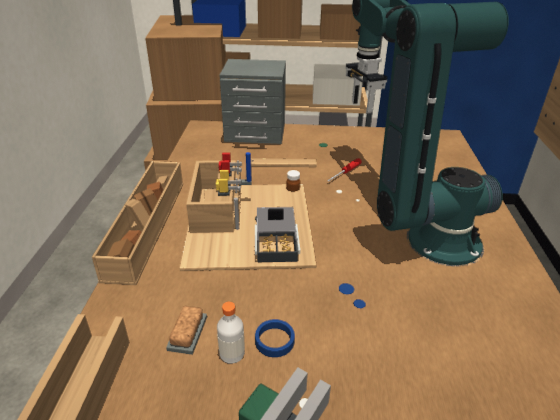

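View pics/top0c.png

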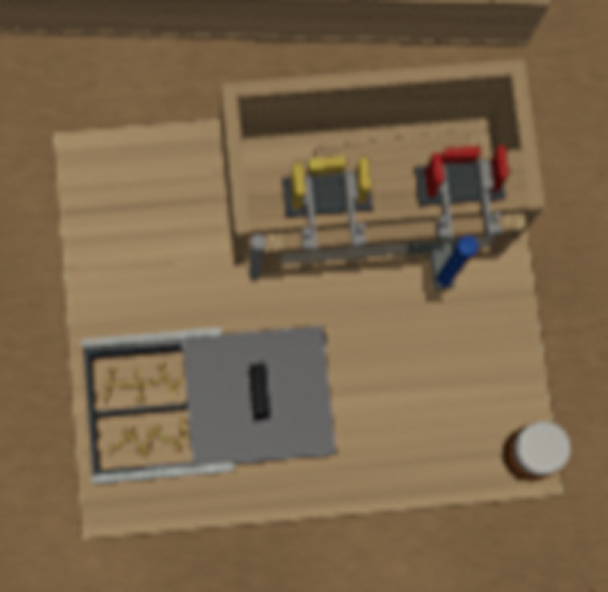

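View pics/side0c.png

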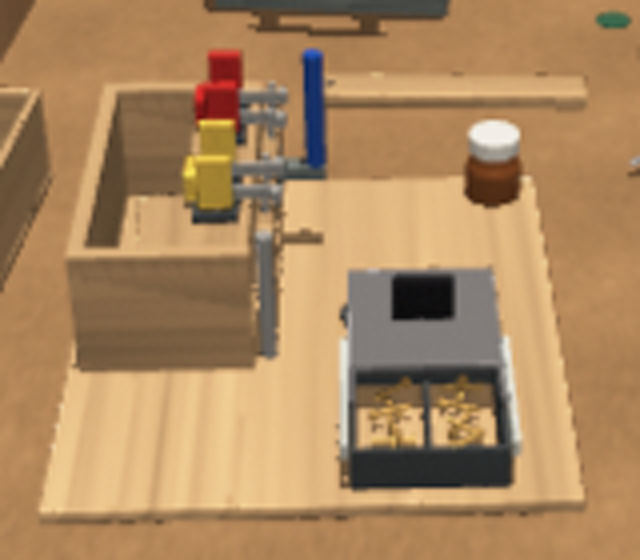

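```bash
cat >> h.py <<'E'
K={'top':(np.array([[405.27899076,0,277.2715674],[0,405.27899076,207.97004494],[0,0,1]]),np.array([0.32181969,0.03543657,1.13752881]),np.array([-2.96659986,-0.01693046,-1.55219468])),
'side':(np.array([[454.64063795,0,278.26528718],[0,454.64063795,201.7763244],[0,0,1]]),np.array([0.42223285,1.08461173,0.84297134]),np.array([-2.16236176,-0.00871423,-3.07286644]))}
def proj(n,P):
    k,o,a=K[n]; Rm=R.from_euler('xyz',a).as_matrix()
    c=(np.atleast_2d(P)-o)@Rm; q=c@k.T; return q[:,:2]/q[:,2:]
def l2w(p,P):
    P=np.atleast_2d(P); c,s=np.cos(p[2]),np.sin(p[2])
    return np.c_[p[0]+c*P[:,0]-s*P[:,1],p[1]+s*P[:,0]+c*P[:,1],P[:,2]]
E
cat > fit.py <<'E'
from h import *
from scipy.optimize import least_squares
T=[((54,133),(150,170,12)),((85,537),(-220,170,12)),((562,492),(-220,-250,12)),((468,245),(-35,-155,185)),((235,235),(11,6,115)),((543,207),(11,-226,115))]
S=[((40,515),(150,170,12)),((583,500),(-220,170,12)),((527,178),(-220,-250,12)),((313,53),(-35,-155,185)),((215,62),(36,-196,165)),((213,158),(36,-34,165))]
T=[((np.array(a)+.5)/3.2-.5+(205,90),np.array(b)/1e3) for a,b in T]
S=[((np.array(a)+.5)/4-.5+(170,140),np.array(b)/1e3) for a,b in S]
def f(p):
    return np.concatenate([np.array([proj(n,l2w(p,b))[0]-a for a,b in L]).ravel() for n,L in(('top',T),('side',S))])
r=least_squares(f,[.5,0,0],loss='soft_l1'); print(r.x); print(f(r.x).reshape(-1,2).round(1))
r2=(np.array((259.5,390))+.5)/3.2-.5+(205,90)
r3=least_squares(lambda p:proj('top',l2w(r.x,[p[0],p[1],.085]))[0]-r2,[-.1,0]); print('cover ridge local',r3.x)
r2=(np.array((423,283))+.5)/4-.5+(170,140)
E
python3 fit.py
```

```text
[0.61501619 0.00316084 0.11645193]
[[-1.   0.1]
 [-0.8  1.1]
 [ 0.6  0.5]
 [-0.2 -0.2]
 [ 4.3 -1.1]
 [-4.4 -0.2]
 [-0.7 -0.5]
 [ 0.5 -0.3]
 [ 0.5 -0.6]
 [-0.8  0. ]
 [ 1.6 -2.3]
 [-0.6 -0. ]]
cover ridge local [-0.11557505  0.00889572]
```

```bash
sed -i 's/,((235,235),(11,6,115)),((543,207),(11,-226,115))//; s/,((215,62),(36,-196,165))//' fit.py; python3 fit.py
cat >> h.py <<'E'
P=np.array([0.6150,0.0032,0.1165])
def go(loc,yl=None,p=None):
    # target TCP in locker frame, yl = tool-x world yaw; prints total tool-frame delta
    p=P if p is None else p
    o=robot.get_obs(); w=l2w(p,loc)[0]; Rm=R.from_euler('xyz',o['ee_rot'])
    yl=p[2]-np.pi/2 if yl is None else yl
    d=Rm.inv().apply(w-o['tool_pos']); rv=(Rm.inv()*R.from_euler('xyz',[np.pi,0,yl])).as_rotvec(degrees=True)
    print('t',round(o['time'],2),'w',o['width'].round(4),'F',o['wrist_force'].round(1),'tgt',w.round(4),'pos',o['tool_pos'].round(4)); print('d mm',(d*1e3).round(1),'rot',rv.round(2))
E
python3 -c "
from h import *
go([-.115,.009,.15])"
```

```text
[0.6152236  0.00271606 0.11491615]
[[-0.8 -0.1]
 [-0.8  1. ]
 [ 0.6  0.6]
 [ 0.  -0.2]
 [-0.8 -0.7]
 [ 0.4 -0.3]
 [ 0.6 -0.6]
 [-0.8 -0. ]
 [-0.7 -0.1]]
cover ridge local [-0.11574362  0.00918383]Traceback (most recent call last):
  File "<string>", line 3, in <module>
    go([-.115,.009,.15])
    ~~^^^^^^^^^^^^^^^^^^
  File "h.py", line 21, in go
    print('t',round(o['time'],2),'w',o['width'].round(4),'F',o['wrist_force'].round(1),'tgt',w.round(4),'pos',o['tool_pos'].round(4)); print('d mm',(d*1e3).round(1),'rot',rv.round(2))
                                     ^^^^^^^^^^^^^^^^
AttributeError: 'float' object has no attribute 'round'
```

```bash
sed -i "s/o\['width'\].round(4)/round(o['width'],4)/; s/0.6150,0.0032,0.1165/0.6152,0.0028,0.1152/" h.py; python3 -c "
from h import *
go([-.115,.009,.15])"
```

```text
t 1.0 w 0.094 F [-0.4 -0.1 -0.2] tgt [ 0.4999 -0.0015  0.15  ] pos [ 0.2252 -0.5018  0.2055]
d mm [-344.1 -455.5   55.5] rot [-0.000e+00 -1.000e-02  1.756e+01]
```

Call:
jog_arm:
  series:
    - {"rz": 6}
    - {"rz": 6}
    - {"rz": 6}
    - {"rz": 0}
  claw: 1

```text
invalid input
```

```bash
python3 -c "
from h import *
go([-.115,.009,.15])"
```

```text
t 1.0 w 0.094 F [-0.4 -0.1 -0.2] tgt [ 0.4999 -0.0015  0.15  ] pos [ 0.2252 -0.5018  0.2055]
d mm [-344.1 -455.5   55.5] rot [-0.000e+00 -1.000e-02  1.756e+01]
```

Call:
jog_arm:
  series:
    - {"x": 0, "y": 0, "z": 0, "rx": 0, "ry": 0, "rz": 6}
    - {"x": 0, "y": 0, "z": 0, "rx": 0, "ry": 0, "rz": 6}
    - {"x": 0, "y": 0, "z": 0, "rx": 0, "ry": 0, "rz": 6}
    - {"x": 0, "y": 0, "z": 0, "rx": 0, "ry": 0, "rz": 0}

```text
time: 1.33
tool_pos: [0.2252, -0.5018, 0.2055]
ee_rot: [-3.142, -0.0, -1.477]
wrist_force: [0.7, 0.3, -0.6]
width: 0.0939
```

```bash
python3 -c "
from h import *
go([-.115,.009,.15])"
```

```text
t 1.33 w 0.0939 F [ 0.7  0.3 -0.6] tgt [ 0.4999 -0.0015  0.15  ] pos [ 0.2252 -0.5018  0.2055]
d mm [-472.4 -320.4   55.5] rot [-0.   -0.   -1.23]
```

Call:
jog_arm:
  series:
    - {"x": -0.031, "y": -0.022, "z": 0, "rx": 0, "ry": 0, "rz": -1.2}
    - {"x": -0.031, "y": -0.022, "z": 0, "rx": 0, "ry": 0, "rz": 0}
    - {"x": -0.031, "y": -0.022, "z": 0, "rx": 0, "ry": 0, "rz": 0}
    - {"x": -0.031, "y": -0.022, "z": 0, "rx": 0, "ry": 0, "rz": 0}
    - {"x": -0.031, "y": -0.022, "z": 0, "rx": 0, "ry": 0, "rz": 0}
    - {"x": -0.031, "y": -0.022, "z": 0, "rx": 0, "ry": 0, "rz": 0}
    - {"x": -0.031, "y": -0.022, "z": 0, "rx": 0, "ry": 0, "rz": 0}
    - {"x": -0.031, "y": -0.022, "z": 0, "rx": 0, "ry": 0, "rz": 0}
    - {"x": -0.031, "y": -0.022, "z": 0, "rx": 0, "ry": 0, "rz": 0}
    - {"x": -0.031, "y": -0.022, "z": 0, "rx": 0, "ry": 0, "rz": 0}
    - {"x": -0.031, "y": -0.022, "z": 0, "rx": 0, "ry": 0, "rz": 0}
    - {"x": -0.031, "y": -0.022, "z": 0, "rx": 0, "ry": 0, "rz": 0}

```text
time: 2.33
tool_pos: [0.4454, -0.0892, 0.2045]
ee_rot: [-3.139, -0.004, -1.436]
wrist_force: [0.4, 0.2, 1.0]
width: 0.094
```

```bash
python3 -c "
from h import *
go([-.115,.009,.15])"
```

```text
t 2.33 w 0.094 F [0.4 0.2 1. ] tgt [ 0.4999 -0.0015  0.15  ] pos [ 0.4454 -0.0892  0.2045]
d mm [-79.9 -65.7  54.4] rot [-0.17 -0.21  1.1 ]
```

Call:
jog_arm:
  series:
    - {"x": -0.02, "y": -0.0165, "z": 0.012, "rx": 0, "ry": 0, "rz": 1}
    - {"x": -0.02, "y": -0.0165, "z": 0.012, "rx": 0, "ry": 0, "rz": 0}
    - {"x": -0.02, "y": -0.0165, "z": 0.012, "rx": 0, "ry": 0, "rz": 0}
    - {"x": -0.02, "y": -0.0165, "z": 0.012, "rx": 0, "ry": 0, "rz": 0}
    - {"x": 0, "y": 0, "z": 0, "rx": 0, "ry": 0, "rz": 0}

```text
time: 2.75
tool_pos: [0.5059, 0.0101, 0.1571]
ee_rot: [-3.131, -0.004, -1.429]
wrist_force: [-2.3, -0.2, -0.1]
width: 0.094
```

```bash
python3 -c "
from h import *
go([-.115,.009,.059])"
```

```text
t 2.75 w 0.094 F [-2.3 -0.2 -0.1] tgt [ 0.4999 -0.0015  0.059 ] pos [0.5059 0.0101 0.1571]
d mm [10.3  8.5 98.1] rot [-0.6  -0.2   1.52]
```

Call:
jog_arm:
  series:
    - {"x": 0.009, "y": 0.008, "z": 0.02, "rx": -0.5, "ry": 0, "rz": 1.5}
    - {"x": 0, "y": 0, "z": 0.018, "rx": 0, "ry": 0, "rz": 0}
    - {"x": 0, "y": 0, "z": 0.01, "rx": 0, "ry": 0, "rz": 0}
    - {"x": 0, "y": 0, "z": 0.003, "rx": 0, "ry": 0, "rz": 0}

```text
time: 3.08
tool_pos: [0.5005, 0.0003, 0.1062]
ee_rot: [-3.138, -0.006, -1.443]
wrist_force: [-0.0, -0.2, 0.1]
width: 0.0936
```

```bash
python3 -c "
from h import *
go([-.115,.009,.059])
snap('top','t1.png');s=snap('side','s1.png')
a=cv2.imread('pics/side0.png')
for f,n in(('t1','top'),('s1','side')):
  a=cv2.imread('pics/%s.png'%f)
  a=a[90:275,205:395] if n=='top' else a[100:280,170:350]
  cv2.imwrite('pics/%sc.png'%f,cv2.resize(a,None,fx=3.2,fy=3.2,interpolation=2))
"
```

```text
t 3.08 w 0.0936 F [-0.  -0.2  0.1] tgt [ 0.4999 -0.0015  0.059 ] pos [5.005e-01 3.000e-04 1.062e-01]
d mm [ 1.4  1.  47.2] rot [-0.23 -0.32  0.73]
```

View pics/s1c.png

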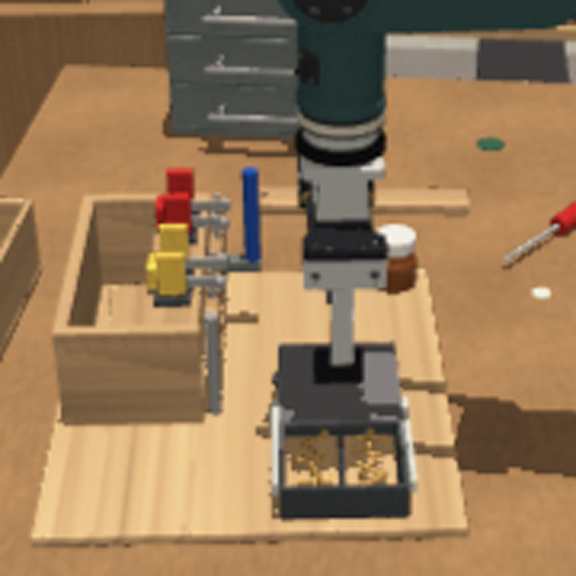

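View pics/t1c.png

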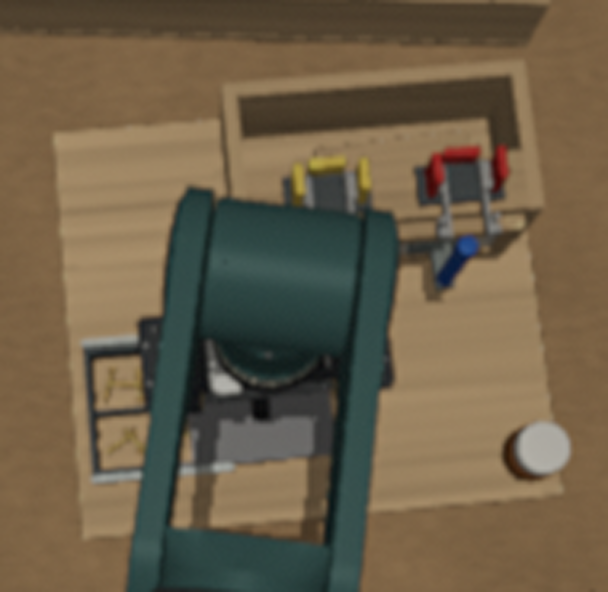

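The gripper is over the cover's black ridge (side crop ~(340,365)). I'll lower it and close.

Call:
jog_arm:
  series:
    - {"x": 0.001, "y": 0.001, "z": 0.015, "rx": -0.2, "ry": -0.3, "rz": 0.7}
    - {"x": 0, "y": 0, "z": 0.014, "rx": 0, "ry": 0, "rz": 0}
    - {"x": 0, "y": 0, "z": 0.009, "rx": 0, "ry": 0, "rz": 0}
    - {"x": 0, "y": 0, "z": 0.003, "rx": 0, "ry": 0, "rz": 0}
    - {"x": 0, "y": 0, "z": 0, "rx": 0, "ry": 0, "rz": 0}

```text
time: 3.6
tool_pos: [0.5049, -0.003, 0.0721]
ee_rot: [-3.127, -0.004, -1.456]
wrist_force: [-0.2, 0.4, 0.2]
width: 0.0937
```

```bash
python3 -c "
from h import *
go([-.115,.009,.059])"
```

```text
t 3.6 w 0.0937 F [-0.2  0.4  0.2] tgt [ 0.4999 -0.0015  0.059 ] pos [ 0.5049 -0.003   0.0721]
d mm [-2.1  5.  13. ] rot [-0.82 -0.2  -0.02]
```

Call:
jog_arm:
  series:
    - {"x": -0.001, "y": 0.004, "z": 0.006, "rx": -0.8, "ry": 0, "rz": 0}
    - {"x": 0, "y": 0, "z": 0.006, "rx": 0, "ry": 0, "rz": 0}
    - {"x": 0, "y": 0, "z": 0.002, "rx": 0, "ry": 0, "rz": 0}
    - {"x": 0, "y": 0, "z": 0, "rx": 0, "ry": 0, "rz": 0}

```text
time: 3.93
tool_pos: [0.5024, -0.0028, 0.0597]
ee_rot: [-3.138, -0.005, -1.456]
wrist_force: [0.0, -0.4, 0.3]
width: 0.0942
```

Call:
jog_arm:
  series:
    - {"x": 0, "y": 0, "z": 0, "rx": 0, "ry": 0, "rz": 0}
    - {"x": 0, "y": 0, "z": 0, "rx": 0, "ry": 0, "rz": 0}
    - {"x": 0, "y": 0, "z": 0, "rx": 0, "ry": 0, "rz": 0}
    - {"x": 0, "y": 0, "z": 0, "rx": 0, "ry": 0, "rz": 0}
    - {"x": 0, "y": 0, "z": 0, "rx": 0, "ry": 0, "rz": 0}
    - {"x": 0, "y": 0, "z": 0, "rx": 0, "ry": 0, "rz": 0}
  claw: 0.05

```text
time: 4.43
tool_pos: [0.5031, -0.0027, 0.0606]
ee_rot: [-3.136, -0.005, -1.455]
wrist_force: [0.5, -0.5, -0.6]
width: 0.0577
```

```bash
python3 -c "
from h import *
go([-.115,.095,.059])"
```

```text
t 4.43 w 0.0577 F [ 0.5 -0.5 -0.6] tgt [0.49  0.084 0.059] pos [ 0.5031 -0.0027  0.0606]
d mm [-87.6   3.    1.1] rot [-0.31 -0.29  0.02]
```

Call:
jog_arm:
  series:
    - {"x": 0, "y": 0, "z": 0, "rx": 0, "ry": 0, "rz": 0}
    - {"x": 0, "y": 0, "z": 0, "rx": 0, "ry": 0, "rz": 0}
    - {"x": 0, "y": 0, "z": 0, "rx": 0, "ry": 0, "rz": 0}
    - {"x": 0, "y": 0, "z": 0, "rx": 0, "ry": 0, "rz": 0}
    - {"x": 0, "y": 0, "z": 0, "rx": 0, "ry": 0, "rz": 0}
    - {"x": 0, "y": 0, "z": 0, "rx": 0, "ry": 0, "rz": 0}
    - {"x": 0, "y": 0, "z": 0, "rx": 0, "ry": 0, "rz": 0}
    - {"x": 0, "y": 0, "z": 0, "rx": 0, "ry": 0, "rz": 0}

```text
time: 5.1
tool_pos: [0.5031, -0.0023, 0.0608]
ee_rot: [-3.136, -0.004, -1.456]
wrist_force: [-0.1, -0.6, 0.9]
width: 0.0138
```

```bash
python3 -c "
from h import *
go([-.115,.095,.059])"
```

```text
t 5.1 w 0.0138 F [-0.1 -0.6  0.9] tgt [0.49  0.084 0.059] pos [ 0.5031 -0.0023  0.0608]
d mm [-87.2   3.1   1.4] rot [-0.33 -0.24 -0.01]
```

Call:
jog_arm:
  series:
    - {"x": -0.012, "y": 0, "z": 0, "rx": 0, "ry": 0, "rz": 0}
    - {"x": -0.012, "y": 0, "z": 0, "rx": 0, "ry": 0, "rz": 0}
    - {"x": -0.012, "y": 0, "z": 0, "rx": 0, "ry": 0, "rz": 0}
    - {"x": -0.012, "y": 0, "z": 0, "rx": 0, "ry": 0, "rz": 0}
    - {"x": -0.012, "y": 0, "z": 0, "rx": 0, "ry": 0, "rz": 0}
    - {"x": -0.008, "y": 0, "z": 0, "rx": 0, "ry": 0, "rz": 0}
    - {"x": 0, "y": 0, "z": 0, "rx": 0, "ry": 0, "rz": 0}

```text
time: 5.68
tool_pos: [0.495, 0.0707, 0.0608]
ee_rot: [-3.134, -0.007, -1.456]
wrist_force: [0.7, -1.6, -0.1]
width: 0.0139
```

```bash
python3 -c "
from h import *
go([-.115,.095,.059])"
```

```text
t 5.68 w 0.0139 F [ 0.7 -1.6 -0.1] tgt [0.49  0.084 0.059] pos [0.495  0.0707 0.0608]
d mm [-13.7   3.5   1.7] rot [-0.44 -0.38 -0.04]
```

Call:
jog_arm:
  series:
    - {"x": -0.006, "y": 0, "z": 0, "rx": 0, "ry": 0, "rz": 0}
    - {"x": -0.006, "y": 0, "z": 0, "rx": 0, "ry": 0, "rz": 0}
    - {"x": -0.005, "y": 0, "z": 0, "rx": 0, "ry": 0, "rz": 0}
    - {"x": -0.005, "y": 0, "z": 0, "rx": 0, "ry": 0, "rz": 0}

```text
time: 6.02
tool_pos: [0.4935, 0.085, 0.0608]
ee_rot: [-3.134, -0.028, -1.457]
wrist_force: [1.9, -18.6, -0.5]
width: 0.0142
```

```bash
python3 -c "
from h import *
go([-.115,.095,.059])"
```

```text
t 6.02 w 0.0142 F [  1.9 -18.6  -0.5] tgt [0.49  0.084 0.059] pos [0.4935 0.085  0.0608]
d mm [0.6 3.5 1.8] rot [-0.43 -1.63 -0.07]
```

Call:
jog_arm:
  series:
    - {"x": 0, "y": 0, "z": 0, "rx": 0, "ry": 0, "rz": 0}
    - {"x": 0, "y": 0, "z": 0, "rx": 0, "ry": 0, "rz": 0}
    - {"x": 0, "y": 0, "z": 0, "rx": 0, "ry": 0, "rz": 0}

```text
time: 6.27
tool_pos: [0.4935, 0.0848, 0.0608]
ee_rot: [-3.134, -0.029, -1.459]
wrist_force: [0.9, -2.9, 0.7]
width: 0.014
```

Call:
jog_arm:
  series:
    - {"x": 0, "y": 0, "z": 0, "rx": 0, "ry": 0, "rz": 0}
    - {"x": 0, "y": 0, "z": 0, "rx": 0, "ry": 0, "rz": 0}
    - {"x": 0, "y": 0, "z": 0, "rx": 0, "ry": 0, "rz": 0}
    - {"x": 0, "y": 0, "z": 0, "rx": 0, "ry": 0, "rz": 0}
    - {"x": 0, "y": 0, "z": -0.01, "rx": 0, "ry": 0, "rz": 0}
    - {"x": 0, "y": 0, "z": -0.03, "rx": 0, "ry": 0, "rz": 0}
    - {"x": 0, "y": 0, "z": -0.035, "rx": 0, "ry": 0, "rz": 0}
    - {"x": 0, "y": 0, "z": -0.035, "rx": 0, "ry": 0, "rz": 0}
    - {"x": 0, "y": 0, "z": -0.035, "rx": 0, "ry": 0, "rz": 0}
    - {"x": 0, "y": 0, "z": -0.03, "rx": 0, "ry": 0, "rz": 0}
  claw: 0.99

```text
time: 7.1
tool_pos: [0.4851, 0.0909, 0.235]
ee_rot: [3.126, -0.026, -1.456]
wrist_force: [0.9, 0.0, 0.2]
width: 0.0776
```

```bash
python3 -c "
from h import *
go([.036,-.17,.22])
s=snap('side','s2.png'); a=cv2.imread('pics/s2.png')[100:280,170:350]
cv2.imwrite('pics/s2c.png',cv2.resize(a,None,fx=3.2,fy=3.2,interpolation=2))"
```

```text
t 7.1 w 0.0776 F [0.9 0.  0.2] tgt [ 0.6705 -0.1619  0.22  ] pos [0.4851 0.0909 0.235 ]
d mm [ 271.9 -155.6   19.6] rot [ 0.89 -1.47 -0.05]
```

View pics/s2c.png

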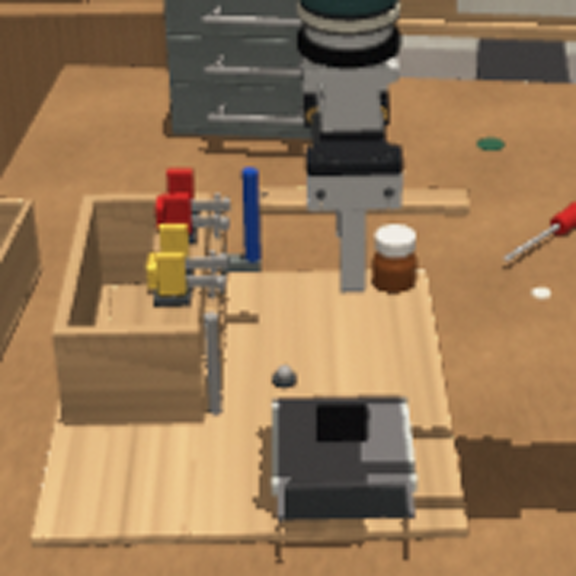

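The picture shows the cover flush over the tray (crop ~(340,450)). Next is the red catch.

Call:
jog_arm:
  series:
    - {"x": 0.026, "y": -0.015, "z": 0, "rx": 0.9, "ry": -1.4, "rz": 0}
    - {"x": 0.028, "y": -0.016, "z": 0, "rx": 0, "ry": 0, "rz": 0}
    - {"x": 0.028, "y": -0.016, "z": 0, "rx": 0, "ry": 0, "rz": 0}
    - {"x": 0.028, "y": -0.016, "z": 0, "rx": 0, "ry": 0, "rz": 0}
    - {"x": 0.028, "y": -0.016, "z": 0, "rx": 0, "ry": 0, "rz": 0}
    - {"x": 0.028, "y": -0.016, "z": 0, "rx": 0, "ry": 0, "rz": 0}
    - {"x": 0.028, "y": -0.016, "z": 0, "rx": 0, "ry": 0, "rz": 0}
    - {"x": 0.02, "y": -0.012, "z": 0, "rx": 0, "ry": 0, "rz": 0}
    - {"x": 0.01, "y": -0.006, "z": 0, "rx": 0, "ry": 0, "rz": 0}
    - {"x": 0, "y": 0, "z": 0, "rx": 0, "ry": 0, "rz": 0}

```text
time: 7.98
tool_pos: [0.6519, -0.1221, 0.2615]
ee_rot: [-3.104, -0.002, -1.448]
wrist_force: [-1.1, -0.8, -0.8]
width: 0.0931
```

```bash
python3 -c "
from h import *
go([.036,-.17,.22])"
```

```text
t 7.98 w 0.0931 F [-1.1 -0.8 -0.8] tgt [ 0.6705 -0.1619  0.22  ] pos [ 0.6519 -0.1221  0.2615]
d mm [ 41.7 -12.   42.1] rot [-2.13 -0.13  0.45]
```

Call:
jog_arm:
  series:
    - {"x": 0.015, "y": -0.003, "z": 0, "rx": -2, "ry": 0, "rz": 0.4}
    - {"x": 0.015, "y": -0.004, "z": 0, "rx": 0, "ry": 0, "rz": 0}
    - {"x": 0.008, "y": -0.003, "z": 0, "rx": 0, "ry": 0, "rz": 0}
    - {"x": 0.002, "y": 0, "z": 0.005, "rx": 0, "ry": 0, "rz": 0}
    - {"x": 0, "y": 0, "z": 0.005, "rx": 0, "ry": 0, "rz": 0}

```text
time: 8.4
tool_pos: [0.6658, -0.159, 0.253]
ee_rot: [-3.14, -0.0, -1.453]
wrist_force: [0.1, 0.7, -0.4]
width: 0.0931
```

```bash
python3 -c "
from h import *
go([.036,-.17,.18])
for n in ('side','top'):
  s=snap(n,n+'3.png');a=cv2.imread('pics/'+n+'3.png'); print(cams.look_for('red_grip',s)[:1],cams.look_for('yellow_grip',s)[:1])
  a=a[90:275,205:395] if n=='top' else a[100:280,170:350]
  cv2.imwrite('pics/%s3c.png'%n,cv2.resize(a,None,fx=3.2,fy=3.2,interpolation=2))
"
```

```text
t 8.4 w 0.0931 F [ 0.1  0.7 -0.4] tgt [ 0.6705 -0.1619  0.18  ] pos [ 0.6658 -0.159   0.253 ]
d mm [ 3.4 -4.2 73. ] rot [-0.06 -0.01  0.15]
[{'bbox': [219.6, 153.8, 20.8, 22.3], 'p': 0.53}] [{'bbox': [215.7, 170.5, 23.5, 25.7], 'p': 0.81}]
[] [{'bbox': [296.2, 139.5, 24.9, 28.6], 'p': 0.79}]
```

View pics/side3c.png

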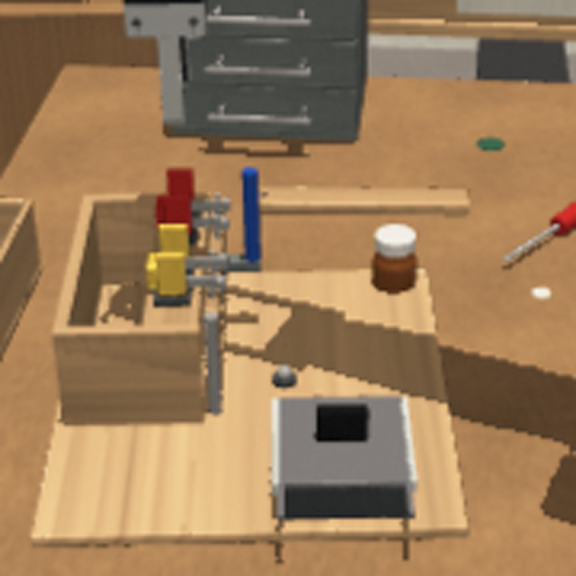

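View pics/top3c.png

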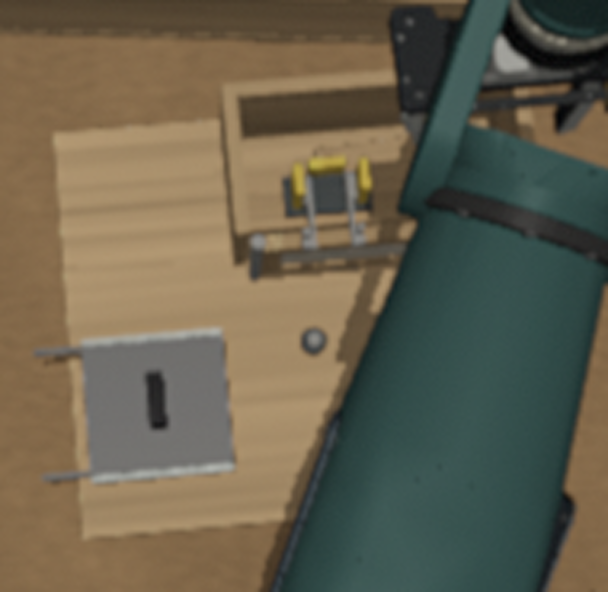

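```bash
python3 -c "
from h import *
q=proj('top',l2w(P,[[.036,-.034,.165],[.036,-.086,.165],[.036,-.144,.165],[.036,-.196,.165],[-.115,.095,.085]])); print(((q-(205,90)+.5)*3.2-.5).round(0))"
```

```text
[[299. 178.]
 [364. 172.]
 [438. 166.]
 [503. 160.]
 [155. 399.]]
```

Call:
jog_arm:
  series:
    - {"x": 0.0035, "y": -0.004, "z": 0.015, "rx": 0, "ry": 0, "rz": 0}
    - {"x": 0, "y": 0, "z": 0.015, "rx": 0, "ry": 0, "rz": 0}
    - {"x": 0, "y": 0, "z": 0.012, "rx": 0, "ry": 0, "rz": 0}
    - {"x": 0, "y": 0, "z": 0.008, "rx": 0, "ry": 0, "rz": 0}
    - {"x": 0, "y": 0, "z": 0, "rx": 0, "ry": 0, "rz": 0}

```text
time: 9.12
tool_pos: [0.6712, -0.1597, 0.2065]
ee_rot: [-3.133, -0.003, -1.45]
wrist_force: [0.5, 0.4, -0.5]
width: 0.093
```

```bash
python3 -c "
from h import *
go([.036,-.17,.133])"
```

```text
t 9.12 w 0.093 F [ 0.5  0.4 -0.5] tgt [ 0.6705 -0.1619  0.133 ] pos [ 0.6712 -0.1597  0.2065]
d mm [ 1.9  1.6 73.5] rot [-0.49 -0.19  0.35]
```

Call:
jog_arm:
  series:
    - {"x": 0.0015, "y": 0.002, "z": 0.015, "rx": -0.4, "ry": 0, "rz": 0.3}
    - {"x": 0, "y": 0, "z": 0.015, "rx": 0, "ry": 0, "rz": 0}
    - {"x": 0, "y": 0, "z": 0.015, "rx": 0, "ry": 0, "rz": 0}
    - {"x": 0, "y": 0, "z": 0.008, "rx": 0, "ry": 0, "rz": 0}
    - {"x": 0, "y": 0, "z": 0, "rx": 0, "ry": 0, "rz": 0}

```text
time: 9.53
tool_pos: [0.6711, -0.1611, 0.1568]
ee_rot: [-3.133, -0.006, -1.454]
wrist_force: [-0.6, 0.2, 0.6]
width: 0.0931
```

```bash
python3 -c "
from h import *
go([.036,-.17,.133])"
```

```text
t 9.53 w 0.0931 F [-0.6  0.2  0.6] tgt [ 0.6705 -0.1619  0.133 ] pos [ 0.6711 -0.1611  0.1568]
d mm [ 0.6  0.9 23.8] rot [-0.48 -0.36  0.1 ]
```

Call:
jog_arm:
  series:
    - {"x": 0.0005, "y": 0.001, "z": 0.01, "rx": -0.4, "ry": -0.3, "rz": 0}
    - {"x": 0, "y": 0, "z": 0.008, "rx": 0, "ry": 0, "rz": 0}
    - {"x": 0, "y": 0, "z": 0.006, "rx": 0, "ry": 0, "rz": 0}
    - {"x": 0, "y": 0, "z": 0, "rx": 0, "ry": 0, "rz": 0}

```text
time: 9.87
tool_pos: [0.6716, -0.1621, 0.134]
ee_rot: [-3.137, -0.003, -1.454]
wrist_force: [0.3, 1.0, -1.2]
width: 0.0931
```

Call:
jog_arm:
  series:
    - {"x": 0, "y": 0, "z": 0, "rx": 0, "ry": 0, "rz": 0}
    - {"x": 0, "y": 0, "z": 0, "rx": 0, "ry": 0, "rz": 0}
    - {"x": 0, "y": 0, "z": 0, "rx": 0, "ry": 0, "rz": 0}
    - {"x": 0, "y": 0, "z": 0, "rx": 0, "ry": 0, "rz": 0}
    - {"x": 0, "y": 0, "z": 0, "rx": 0, "ry": 0, "rz": 0}
    - {"x": 0, "y": 0, "z": 0, "rx": 0, "ry": 0, "rz": 0}
    - {"x": 0, "y": 0, "z": 0, "rx": 0, "ry": 0, "rz": 0}
    - {"x": 0, "y": 0, "z": 0, "rx": 0, "ry": 0, "rz": 0}
    - {"x": 0, "y": 0, "z": 0, "rx": 0, "ry": 0, "rz": 0}
    - {"x": 0, "y": 0, "z": 0, "rx": 0, "ry": 0, "rz": 0}
    - {"x": 0, "y": 0, "z": 0, "rx": 0, "ry": 0, "rz": 0}
    - {"x": 0, "y": 0, "z": 0, "rx": 0, "ry": 0, "rz": 0}
  claw: 0.05

```text
time: 10.87
tool_pos: [0.6724, -0.1618, 0.1361]
ee_rot: [-3.134, -0.003, -1.453]
wrist_force: [-0.2, 0.1, -0.6]
width: 0.0308
```

```bash
python3 -c "
from h import *
go([.036,-.17,.133])
"
```

```text
t 10.87 w 0.0308 F [-0.2  0.1 -0.6] tgt [ 0.6705 -0.1619  0.133 ] pos [ 0.6724 -0.1618  0.1361]
d mm [-0.1  1.9  3.1] rot [-0.44 -0.17  0.13]
```

Call:
jog_arm:
  series:
    - {"x": 0, "y": 0, "z": 0, "rx": 0, "ry": 0, "rz": 0}
    - {"x": 0, "y": 0, "z": 0, "rx": 0, "ry": 0, "rz": 0}
    - {"x": 0, "y": 0, "z": 0, "rx": 0, "ry": 0, "rz": 0}

```text
time: 11.12
tool_pos: [0.6724, -0.1618, 0.1361]
ee_rot: [-3.134, -0.003, -1.453]
wrist_force: [-0.0, 0.3, -0.8]
width: 0.0303
```

Call:
jog_arm:
  series:
    - {"x": 0, "y": 0, "z": 0, "rx": 0, "ry": 0, "rz": 0}
    - {"x": 0, "y": 0, "z": 0, "rx": 0, "ry": 0, "rz": 0}
    - {"x": 0, "y": 0, "z": 0, "rx": 0, "ry": 0, "rz": 0}
    - {"x": 0, "y": 0, "z": 0, "rx": 0, "ry": 0, "rz": 0}
    - {"x": 0, "y": 0, "z": -0.015, "rx": 0, "ry": 0, "rz": 0}
    - {"x": 0, "y": 0, "z": -0.025, "rx": 0, "ry": 0, "rz": 0}
    - {"x": 0, "y": 0, "z": -0.025, "rx": 0, "ry": 0, "rz": 0}
    - {"x": 0, "y": 0, "z": -0.02, "rx": 0, "ry": 0, "rz": 0}
    - {"x": 0, "y": 0, "z": -0.01, "rx": 0, "ry": 0, "rz": 0}
  claw: 0.99

```text
time: 11.87
tool_pos: [0.6695, -0.1614, 0.229]
ee_rot: [3.14, 0.001, -1.454]
wrist_force: [-0.2, -0.7, 0.3]
width: 0.087
```

```bash
python3 -c "
from h import *
go([.036,-.06,.2])
"
```

```text
t 11.87 w 0.087 F [-0.2 -0.7  0.3] tgt [ 0.6579 -0.0527  0.2   ] pos [ 0.6695 -0.1614  0.229 ]
d mm [-109.3   -1.2   29.1] rot [0.11 0.05 0.12]
```

Call:
jog_arm:
  series:
    - {"x": -0.02, "y": 0, "z": 0.002, "rx": 0, "ry": 0, "rz": 0}
    - {"x": -0.02, "y": 0, "z": 0.002, "rx": 0, "ry": 0, "rz": 0}
    - {"x": -0.02, "y": 0, "z": 0.002, "rx": 0, "ry": 0, "rz": 0}
    - {"x": -0.02, "y": 0, "z": 0.002, "rx": 0, "ry": 0, "rz": 0}
    - {"x": -0.012, "y": 0, "z": 0.002, "rx": 0, "ry": 0, "rz": 0}
    - {"x": -0.004, "y": 0, "z": 0.002, "rx": 0, "ry": 0, "rz": 0}
    - {"x": 0, "y": 0, "z": 0, "rx": 0, "ry": 0, "rz": 0}

```text
time: 12.45
tool_pos: [0.6601, -0.0652, 0.2214]
ee_rot: [-3.134, -0.004, -1.457]
wrist_force: [0.3, -0.5, 0.5]
width: 0.0929
```

```bash
python3 -c "
from h import *
go([.036,-.06,.133])
for n in ('side','top'):
  s=snap(n,n+'4.png');a=cv2.imread('pics/'+n+'4.png')
  a=a[90:275,205:395] if n=='top' else a[100:280,170:350]
  cv2.imwrite('pics/%s4c.png'%n,cv2.resize(a,None,fx=3.2,fy=3.2,interpolation=2))
"
```

```text
t 12.45 w 0.0929 F [ 0.3 -0.5  0.5] tgt [ 0.6579 -0.0527  0.133 ] pos [ 0.6601 -0.0652  0.2214]
d mm [-13.1   1.5  88.4] rot [-0.44 -0.25 -0.09]
```

View pics/top4c.png

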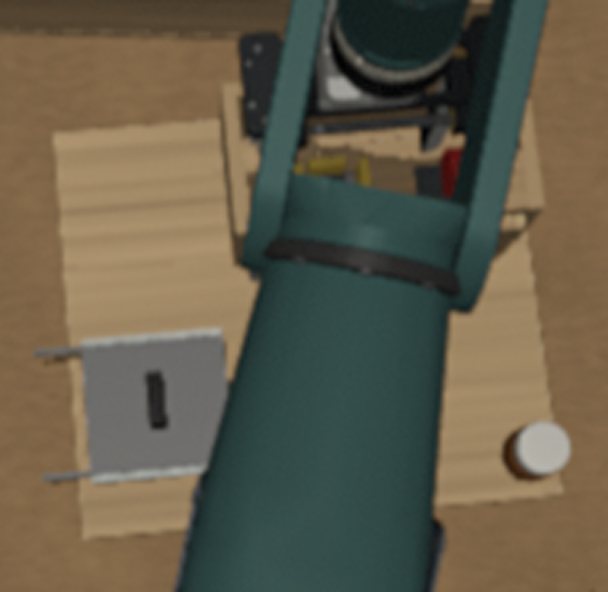

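View pics/side4c.png

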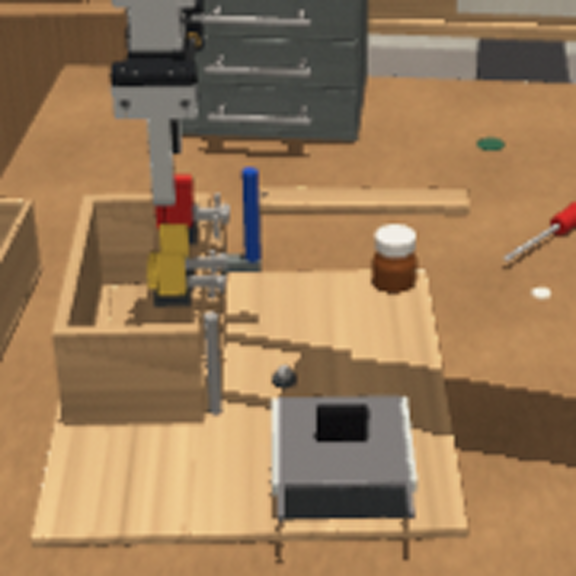

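Call:
jog_arm:
  series:
    - {"x": -0.01, "y": 0.001, "z": 0.005, "rx": -0.4, "ry": 0, "rz": 0}
    - {"x": -0.003, "y": 0, "z": 0.012, "rx": 0, "ry": 0, "rz": 0}
    - {"x": 0, "y": 0, "z": 0.012, "rx": 0, "ry": 0, "rz": 0}
    - {"x": 0, "y": 0, "z": 0.008, "rx": 0, "ry": 0, "rz": 0}
    - {"x": 0, "y": 0, "z": 0, "rx": 0, "ry": 0, "rz": 0}

```text
time: 12.97
tool_pos: [0.658, -0.0562, 0.18]
ee_rot: [3.141, -0.006, -1.463]
wrist_force: [-0.3, 0.4, -0.6]
width: 0.0931
```

```bash
python3 -c "
from h import *
go([.036,-.06,.133])
"
```

```text
t 12.97 w 0.0931 F [-0.3  0.4 -0.6] tgt [ 0.6579 -0.0527  0.133 ] pos [ 0.658  -0.0562  0.18  ]
d mm [-3.8 -0.3 47. ] rot [ 0.03 -0.34 -0.42]
```

Call:
jog_arm:
  series:
    - {"x": -0.0035, "y": 0, "z": 0.012, "rx": 0, "ry": -0.3, "rz": -0.4}
    - {"x": 0, "y": 0, "z": 0.013, "rx": 0, "ry": 0, "rz": 0}
    - {"x": 0, "y": 0, "z": 0.01, "rx": 0, "ry": 0, "rz": 0}
    - {"x": 0, "y": 0, "z": 0.005, "rx": 0, "ry": 0, "rz": 0}
    - {"x": 0, "y": 0, "z": 0.003, "rx": 0, "ry": 0, "rz": 0}

```text
time: 13.38
tool_pos: [0.6568, -0.0542, 0.1326]
ee_rot: [3.138, -0.0, -1.458]
wrist_force: [1.0, 0.3, 1.4]
width: 0.093
```

```bash
python3 -c "
from h import *
go([.036,-.06,.133])
"
```

```text
t 13.38 w 0.093 F [1.  0.3 1.4] tgt [ 0.6579 -0.0527  0.133 ] pos [ 0.6568 -0.0542  0.1326]
d mm [-1.4 -1.2 -0.4] rot [ 0.18 -0.02 -0.13]
```

Call:
jog_arm:
  series:
    - {"x": -0.001, "y": -0.001, "z": 0, "rx": 0, "ry": 0, "rz": 0}
    - {"x": 0, "y": 0, "z": 0, "rx": 0, "ry": 0, "rz": 0}
    - {"x": 0, "y": 0, "z": 0, "rx": 0, "ry": 0, "rz": 0}
    - {"x": 0, "y": 0, "z": 0, "rx": 0, "ry": 0, "rz": 0}
    - {"x": 0, "y": 0, "z": 0, "rx": 0, "ry": 0, "rz": 0}
    - {"x": 0, "y": 0, "z": 0, "rx": 0, "ry": 0, "rz": 0}
    - {"x": 0, "y": 0, "z": 0, "rx": 0, "ry": 0, "rz": 0}
    - {"x": 0, "y": 0, "z": 0, "rx": 0, "ry": 0, "rz": 0}
    - {"x": 0, "y": 0, "z": 0, "rx": 0, "ry": 0, "rz": 0}
    - {"x": 0, "y": 0, "z": 0, "rx": 0, "ry": 0, "rz": 0}
    - {"x": 0, "y": 0, "z": 0, "rx": 0, "ry": 0, "rz": 0}
    - {"x": 0, "y": 0, "z": 0, "rx": 0, "ry": 0, "rz": 0}
  claw: 0.05

```text
time: 14.38
tool_pos: [0.6583, -0.0527, 0.1341]
ee_rot: [3.14, 0.0, -1.458]
wrist_force: [-0.0, 0.8, -1.1]
width: 0.0306
```

Call:
jog_arm:
  series:
    - {"x": 0, "y": 0, "z": 0, "rx": 0, "ry": 0, "rz": 0}
    - {"x": 0, "y": 0, "z": 0, "rx": 0, "ry": 0, "rz": 0}
    - {"x": 0, "y": 0, "z": 0, "rx": 0, "ry": 0, "rz": 0}

```text
time: 14.63
tool_pos: [0.6583, -0.0526, 0.1341]
ee_rot: [3.14, 0.0, -1.458]
wrist_force: [-0.3, 0.0, -1.1]
width: 0.0309
```

Call:
jog_arm:
  series:
    - {"x": 0, "y": 0, "z": 0, "rx": 0, "ry": 0, "rz": 0}
    - {"x": 0, "y": 0, "z": 0, "rx": 0, "ry": 0, "rz": 0}
    - {"x": 0, "y": 0, "z": 0, "rx": 0, "ry": 0, "rz": 0}
    - {"x": 0, "y": 0, "z": 0, "rx": 0, "ry": 0, "rz": 0}
    - {"x": 0, "y": 0, "z": -0.015, "rx": 0, "ry": 0, "rz": 0}
    - {"x": 0, "y": 0, "z": -0.025, "rx": 0, "ry": 0, "rz": 0}
    - {"x": 0, "y": 0, "z": -0.025, "rx": 0, "ry": 0, "rz": 0}
    - {"x": 0, "y": 0, "z": -0.025, "rx": 0, "ry": 0, "rz": 0}
    - {"x": 0, "y": 0, "z": -0.02, "rx": 0, "ry": 0, "rz": 0}
    - {"x": 0, "y": 0, "z": 0, "rx": 0, "ry": 0, "rz": 0}
  claw: 0.99

```text
time: 15.47
tool_pos: [0.6576, -0.0533, 0.2471]
ee_rot: [3.137, -0.0, -1.459]
wrist_force: [0.4, 0.2, 1.5]
width: 0.0919
```

```bash
python3 -c "
from h import *
go([-.035,-.155,.24])
for n in ('side','top'):
  s=snap(n,n+'5.png');a=cv2.imread('pics/'+n+'5.png')
  a=a[90:275,205:395] if n=='top' else a[100:280,170:350]
  cv2.imwrite('pics/%s5c.png'%n,cv2.resize(a,None,fx=3.2,fy=3.2,interpolation=2))
"
```

```text
t 15.47 w 0.0919 F [0.4 0.2 1.5] tgt [ 0.5982 -0.1552  0.24  ] pos [ 0.6576 -0.0533  0.2471]
d mm [94.6 70.3  7.4] rot [ 0.28 -0.01 -0.17]
```

View pics/side5c.png

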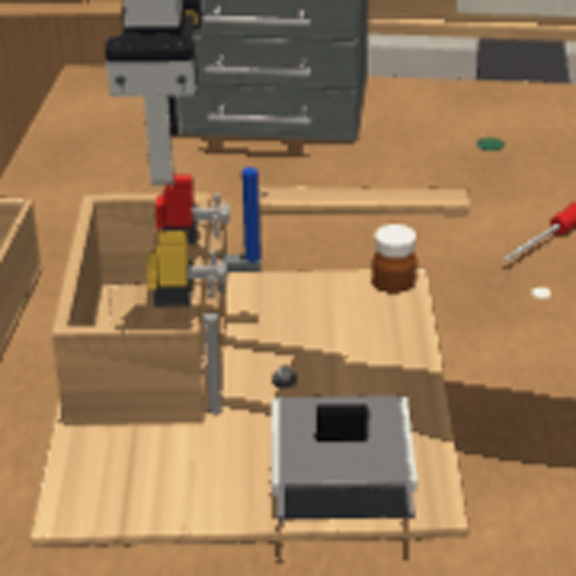

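Call:
jog_arm:
  series:
    - {"x": 0.018, "y": 0.014, "z": 0, "rx": 0, "ry": 0, "rz": 0}
    - {"x": 0.02, "y": 0.015, "z": 0, "rx": 0, "ry": 0, "rz": 0}
    - {"x": 0.02, "y": 0.015, "z": 0, "rx": 0, "ry": 0, "rz": 0}
    - {"x": 0.016, "y": 0.012, "z": 0, "rx": 0, "ry": 0, "rz": 0}
    - {"x": 0.006, "y": 0.005, "z": 0, "rx": 0, "ry": 0, "rz": 0}
    - {"x": 0, "y": 0, "z": 0, "rx": 0, "ry": 0, "rz": 0}

```text
time: 16.07
tool_pos: [0.599, -0.1397, 0.2278]
ee_rot: [3.111, 0.01, -1.455]
wrist_force: [0.0, 0.0, -0.2]
width: 0.0934
```

```bash
python3 -c "
from h import *
go([-.035,-.155,.146])
for n in ('side','top'):
  s=snap(n,n+'6.png');a=cv2.imread('pics/'+n+'6.png')
  a=a[90:275,205:395] if n=='top' else a[100:280,170:350]
  cv2.imwrite('pics/%s6c.png'%n,cv2.resize(a,None,fx=3.2,fy=3.2,interpolation=2))
"
```

```text
t 16.07 w 0.0934 F [ 0.   0.  -0.2] tgt [ 0.5982 -0.1552  0.146 ] pos [ 0.599  -0.1397  0.2278]
d mm [16.1  0.  81.7] rot [1.76 0.59 0.06]
```

View pics/top6c.png

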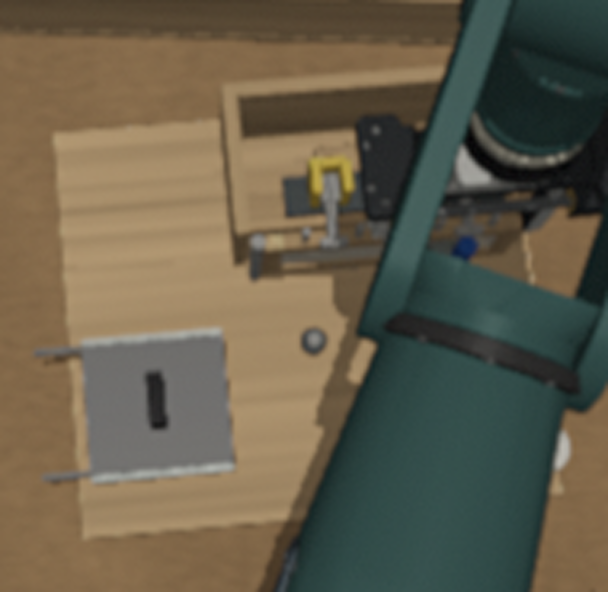

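Both yellow pads are in (crop (330,180)) and the fingers are near the post. Next I align and descend.

Call:
jog_arm:
  series:
    - {"x": 0.008, "y": 0, "z": 0, "rx": 1.7, "ry": 0.5, "rz": 0}
    - {"x": 0.007, "y": 0, "z": 0.003, "rx": 0, "ry": 0, "rz": 0}
    - {"x": 0, "y": 0, "z": 0.005, "rx": 0, "ry": 0, "rz": 0}
    - {"x": 0, "y": 0, "z": 0.005, "rx": 0, "ry": 0, "rz": 0}

```text
time: 16.5
tool_pos: [0.6042, -0.1496, 0.2133]
ee_rot: [-3.14, 0.004, -1.447]
wrist_force: [-0.5, 0.8, -1.1]
width: 0.0932
```

```bash
python3 -c "
from h import *
go([-.035,-.155,.146])
"
```

```text
t 16.5 w 0.0932 F [-0.5  0.8 -1.1] tgt [ 0.5982 -0.1552  0.146 ] pos [ 0.6042 -0.1496  0.2133]
d mm [ 5.1  6.7 67.2] rot [-0.08  0.24  0.47]
```

Call:
jog_arm:
  series:
    - {"x": 0.005, "y": 0.006, "z": 0.01, "rx": 0, "ry": 0.2, "rz": 0.4}
    - {"x": 0, "y": 0, "z": 0.015, "rx": 0, "ry": 0, "rz": 0}
    - {"x": 0, "y": 0, "z": 0.015, "rx": 0, "ry": 0, "rz": 0}
    - {"x": 0, "y": 0, "z": 0.008, "rx": 0, "ry": 0, "rz": 0}
    - {"x": 0, "y": 0, "z": 0.002, "rx": 0, "ry": 0, "rz": 0}

```text
time: 16.92
tool_pos: [0.6002, -0.1513, 0.1578]
ee_rot: [3.14, 0.004, -1.45]
wrist_force: [0.7, 0.6, -0.3]
width: 0.0931
```

```bash
python3 -c "
from h import *
go([-.035,-.155,.146])
"
```

```text
t 16.92 w 0.0931 F [ 0.7  0.6 -0.3] tgt [ 0.5982 -0.1552  0.146 ] pos [ 0.6002 -0.1513  0.1578]
d mm [ 3.7  2.4 11.8] rot [0.09 0.22 0.32]
```

Call:
jog_arm:
  series:
    - {"x": 0.0035, "y": 0.002, "z": 0.005, "rx": 0, "ry": 0.2, "rz": 0.3}
    - {"x": 0, "y": 0, "z": 0.005, "rx": 0, "ry": 0, "rz": 0}
    - {"x": 0, "y": 0, "z": 0.001, "rx": 0, "ry": 0, "rz": 0}
    - {"x": 0, "y": 0, "z": 0, "rx": 0, "ry": 0, "rz": 0}

```text
time: 17.25
tool_pos: [0.599, -0.1542, 0.1453]
ee_rot: [3.139, 0.001, -1.454]
wrist_force: [0.4, 0.3, 0.2]
width: 0.0932
```

Call:
jog_arm:
  series:
    - {"x": 0, "y": 0, "z": 0, "rx": 0, "ry": 0, "rz": 0}
    - {"x": 0, "y": 0, "z": 0, "rx": 0, "ry": 0, "rz": 0}
    - {"x": 0, "y": 0, "z": 0, "rx": 0, "ry": 0, "rz": 0}
    - {"x": 0, "y": 0, "z": 0, "rx": 0, "ry": 0, "rz": 0}
    - {"x": 0, "y": 0, "z": 0, "rx": 0, "ry": 0, "rz": 0}
    - {"x": 0, "y": 0, "z": 0, "rx": 0, "ry": 0, "rz": 0}
    - {"x": 0, "y": 0, "z": 0, "rx": 0, "ry": 0, "rz": 0}
    - {"x": 0, "y": 0, "z": 0, "rx": 0, "ry": 0, "rz": 0}
    - {"x": 0, "y": 0, "z": 0, "rx": 0, "ry": 0, "rz": 0}
    - {"x": 0, "y": 0, "z": 0, "rx": 0, "ry": 0, "rz": 0}
    - {"x": 0, "y": 0, "z": 0, "rx": 0, "ry": 0, "rz": 0}
    - {"x": 0, "y": 0, "z": 0, "rx": 0, "ry": 0, "rz": 0}
  claw: 0.05

```text
time: 18.25
tool_pos: [0.6005, -0.1549, 0.1487]
ee_rot: [-3.139, -0.002, -1.455]
wrist_force: [0.7, -0.4, -0.2]
width: 0.0161
```

Call:
jog_arm:
  series:
    - {"x": 0, "y": 0, "z": 0, "rx": 0, "ry": 0, "rz": 0}
    - {"x": 0, "y": 0, "z": 0, "rx": 0, "ry": 0, "rz": 0}
    - {"x": 0, "y": 0, "z": 0, "rx": 0, "ry": 0, "rz": 0}

```text
time: 18.5
tool_pos: [0.6006, -0.1547, 0.1488]
ee_rot: [-3.139, -0.001, -1.454]
wrist_force: [-0.1, 0.1, -0.2]
width: 0.0155
```

```bash
python3 -c "
from h import *
go([-.035,-.155,.146])
for n in ('side',):
  s=snap(n,n+'7.png');a=cv2.imread('pics/'+n+'7.png')
  a=a[90:275,205:395] if n=='top' else a[100:280,170:350]
  cv2.imwrite('pics/%s7c.png'%n,cv2.resize(a,None,fx=3.2,fy=3.2,interpolation=2))
"
```

```text
t 18.5 w 0.0155 F [-0.1  0.1 -0.2] tgt [ 0.5982 -0.1552  0.146 ] pos [ 0.6006 -0.1547  0.1488]
d mm [0.2 2.4 2.8] rot [-0.17 -0.08  0.06]
```

View pics/side7c.png

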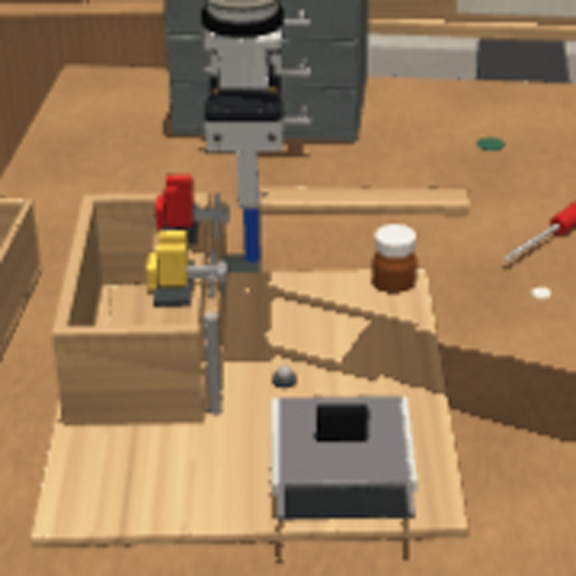

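```bash
cat >> h.py <<'E'
from scipy.optimize import minimize_scalar
def post(q): return np.array([-.035*np.cos(q)-.155*np.sin(q),.035*np.sin(q)-.155*np.cos(q)])
def arc(qs):
    o=robot.get_obs(); d=o['tool_pos'][:2]-P[:2]; c,s=np.cos(P[2]),np.sin(P[2]); l=np.array([c*d[0]+s*d[1],-s*d[0]+c*d[1]])
    q=np.arctan2(.155,.035); q=np.arctan2(-l[0],-l[1])-np.arctan2(.035,.155)
    print('t',round(o['time'],2),'q est',round(q,3),'radius',np.hypot(*l).round(4),'F',o['wrist_force'].round(1),'w',round(o['width'],4),'z',o['tool_pos'][2].round(4),'rot',o['ee_rot'].round(3))
    Rm=R.from_euler('xyz',o['ee_rot']).inv(); prev=l
    for a in qs:
        t=post(a); e=t-prev; prev=t; w=np.array([c*e[0]-s*e[1],s*e[0]+c*e[1],0]); print(a,(Rm.apply(w)*1e3).round(1))
E
python3 -c "
from h import *
arc(np.round(np.arange(.05,1.6,.05),2))"
```

```text
t 18.55 q est -0.014 radius 0.1582 F [-0.   0.3 -0.1] w 0.0154 z 0.1487 rot [-3.139e+00 -1.000e-03 -1.455e+00]
0.05 [-1.7 10.  -0. ]
0.1 [-2.3  7.6 -0. ]
0.15 [-2.7  7.5 -0. ]
0.2 [-3.1  7.3 -0. ]
0.25 [-3.4  7.2 -0. ]
0.3 [-3.8  7.  -0. ]
0.35 [-4.1  6.8 -0. ]
0.4 [-4.5  6.6 -0. ]
0.45 [-4.8  6.3 -0. ]
0.5 [-5.1  6.1 -0. ]
0.55 [-5.4  5.8 -0. ]
0.6 [-5.7  5.5 -0. ]
0.65 [-6.   5.3 -0. ]
0.7 [-6.2  4.9 -0. ]
0.75 [-6.5  4.6 -0. ]
0.8 [-6.7  4.3 -0. ]
0.85 [-6.9  4.  -0. ]
0.9 [-7.1  3.6 -0. ]
0.95 [-7.2  3.3 -0. ]
1.0 [-7.4  2.9 -0. ]
1.05 [-7.5  2.5 -0. ]
1.1 [-7.7  2.1 -0. ]
1.15 [-7.7  1.8 -0. ]
1.2 [-7.8  1.4 -0. ]
1.25 [-7.9  1.  -0. ]
1.3 [-7.9  0.6 -0. ]
1.35 [-7.9  0.2 -0. ]
1.4 [-7.9 -0.2 -0. ]
1.45 [-7.9 -0.6 -0. ]
1.5 [-7.9 -1.  -0. ]
1.55 [-7.8 -1.4 -0. ]
```

Call:
jog_arm:
  series:
    - {"x": -0.001, "y": 0.006, "z": 0, "rx": 0, "ry": 0, "rz": 0}
    - {"x": -0.002, "y": 0.0075, "z": 0, "rx": 0, "ry": 0, "rz": 0}
    - {"x": -0.0025, "y": 0.0075, "z": 0, "rx": 0, "ry": 0, "rz": 0}
    - {"x": -0.003, "y": 0.0075, "z": 0, "rx": 0, "ry": 0, "rz": 0}

```text
time: 18.88
tool_pos: [0.572, -0.1493, 0.1487]
ee_rot: [-3.133, -0.002, -1.455]
wrist_force: [3.6, -0.3, 0.7]
width: 0.0156
```

```bash
python3 -c "
from h import *
q=.05
arc(np.round(np.arange(.2,.7,.05),2))"
```

```text
t 18.88 q est 0.17 radius 0.1581 F [ 3.6 -0.3  0.7] w 0.0156 z 0.1487 rot [-3.133e+00 -2.000e-03 -1.455e+00]
0.2 [-1.2  4.7 -0. ]
0.25 [-3.4  7.2 -0.1]
0.3 [-3.8  7.  -0.1]
0.35 [-4.1  6.8 -0.1]
0.4 [-4.5  6.6 -0.1]
0.45 [-4.8  6.3 -0.1]
0.5 [-5.1  6.1 -0.1]
0.55 [-5.4  5.8 -0.1]
0.6 [-5.7  5.5 -0.1]
0.65 [-6.   5.3 -0.1]
```

Moving with low force. Continue along the arc.

Call:
jog_arm:
  series:
    - {"x": -0.0035, "y": 0.007, "z": 0, "rx": 0, "ry": 0, "rz": 0}
    - {"x": -0.0035, "y": 0.007, "z": 0, "rx": 0, "ry": 0, "rz": 0}
    - {"x": -0.004, "y": 0.007, "z": 0, "rx": 0, "ry": 0, "rz": 0}
    - {"x": -0.0045, "y": 0.0065, "z": 0, "rx": 0, "ry": 0, "rz": 0}
    - {"x": -0.005, "y": 0.006, "z": 0, "rx": 0, "ry": 0, "rz": 0}
    - {"x": -0.005, "y": 0.006, "z": 0, "rx": 0, "ry": 0, "rz": 0}

```text
time: 19.38
tool_pos: [0.5238, -0.1277, 0.1487]
ee_rot: [-3.133, -0.005, -1.457]
wrist_force: [1.2, -0.1, -1.3]
width: 0.0156
```

```bash
python3 -c "
from h import *
arc(np.round(np.arange(.5,1.2,.05),2))"
```

```text
t 19.38 q est 0.504 radius 0.1593 F [ 1.2 -0.1 -1.3] w 0.0156 z 0.1487 rot [-3.133 -0.005 -1.457]
0.5 [ 0.1 -0.7  0. ]
0.55 [-5.4  5.8 -0.1]
0.6 [-5.7  5.6 -0.1]
0.65 [-5.9  5.3 -0.1]
0.7 [-6.2  5.  -0.1]
0.75 [-6.4  4.6 -0.1]
0.8 [-6.7  4.3 -0.1]
0.85 [-6.9  4.  -0.1]
0.9 [-7.1  3.6 -0.1]
0.95 [-7.2  3.3 -0.1]
1.0 [-7.4  2.9 -0.1]
1.05 [-7.5  2.5 -0.1]
1.1 [-7.6  2.2 -0.1]
1.15 [-7.7  1.8 -0.1]
```

Call:
jog_arm:
  series:
    - {"x": -0.0055, "y": 0.0055, "z": 0, "rx": 0, "ry": 0, "rz": 0}
    - {"x": -0.006, "y": 0.0055, "z": 0, "rx": 0, "ry": 0, "rz": 0}
    - {"x": -0.006, "y": 0.005, "z": 0, "rx": 0, "ry": 0, "rz": 0}
    - {"x": -0.006, "y": 0.005, "z": 0, "rx": 0, "ry": 0, "rz": 0}
    - {"x": -0.0065, "y": 0.0045, "z": 0, "rx": 0, "ry": 0, "rz": 0}
    - {"x": -0.007, "y": 0.004, "z": 0, "rx": 0, "ry": 0, "rz": 0}

```text
time: 19.88
tool_pos: [0.485, -0.0931, 0.1486]
ee_rot: [-3.136, -0.009, -1.459]
wrist_force: [0.0, -2.9, 1.4]
width: 0.0154
```

```bash
python3 -c "
from h import *
arc(np.round(np.arange(.85,1.2,.05),2))"
```

```text
t 19.88 q est 0.829 radius 0.1617 F [ 0.  -2.9  1.4] w 0.0154 z 0.1486 rot [-3.136 -0.009 -1.459]
0.85 [-4.3 -0.8 -0. ]
0.9 [-7.1  3.6 -0.1]
0.95 [-7.2  3.3 -0.1]
1.0 [-7.4  2.9 -0.1]
1.05 [-7.5  2.6 -0.1]
1.1 [-7.6  2.2 -0.1]
1.15 [-7.7  1.8 -0.1]
```

Call:
jog_arm:
  series:
    - {"x": -0.007, "y": 0.0025, "z": 0, "rx": 0, "ry": 0, "rz": 0}
    - {"x": -0.0075, "y": 0.0025, "z": 0, "rx": 0, "ry": 0, "rz": 0}
    - {"x": -0.008, "y": 0.0025, "z": 0, "rx": 0, "ry": 0, "rz": 0}
    - {"x": -0.008, "y": 0.0025, "z": 0, "rx": 0, "ry": 0, "rz": 0}
    - {"x": -0.008, "y": 0.002, "z": 0, "rx": 0, "ry": 0, "rz": 0}

```text
time: 20.3
tool_pos: [0.466, -0.0644, 0.1485]
ee_rot: [-3.138, -0.032, -1.467]
wrist_force: [-3.0, -5.1, 3.1]
width: 0.0158
```

```bash
python3 -c "
from h import *
arc(np.round(np.arange(1.1,1.56,.05),2))"
```

```text
t 20.3 q est 1.04 radius 0.1636 F [-3.  -5.1  3.1] w 0.0158 z 0.1485 rot [-3.138 -0.032 -1.467]
1.1 [-10.6  -1.8  -0.3]
1.15 [-7.7  1.9 -0.3]
1.2 [-7.8  1.5 -0.3]
1.25 [-7.9  1.1 -0.3]
1.3 [-7.9  0.7 -0.3]
1.35 [-7.9  0.3 -0.3]
1.4 [-7.9 -0.1 -0.3]
1.45 [-7.9 -0.5 -0.3]
1.5 [-7.9 -0.9 -0.3]
1.55 [-7.8 -1.3 -0.2]
```

Call:
jog_arm:
  series:
    - {"x": -0.009, "y": -0.001, "z": 0, "rx": 0, "ry": -0.5, "rz": 0}
    - {"x": -0.009, "y": 0, "z": 0, "rx": 0, "ry": -0.5, "rz": 0}
    - {"x": -0.009, "y": 0, "z": 0, "rx": 0, "ry": 0, "rz": 0}
    - {"x": -0.009, "y": 0, "z": 0, "rx": 0, "ry": 0, "rz": 0}

```text
time: 20.63
tool_pos: [0.4534, -0.03, 0.1486]
ee_rot: [3.126, -0.021, -1.472]
wrist_force: [-2.2, -4.0, 1.5]
width: 0.0152
```

```bash
python3 -c "
from h import *
arc(np.round(np.arange(1.25,1.56,.05),2))
for n in ('side','top'):
  s=snap(n,n+'8.png');a=cv2.imread('pics/'+n+'8.png')
  a=a[90:275,205:395] if n=='top' else a[100:280,170:350]
  cv2.imwrite('pics/%s8c.png'%n,cv2.resize(a,None,fx=3.2,fy=3.2,interpolation=2))
"
```

```text
t 20.63 q est 1.264 radius 0.1651 F [-2.2 -4.   1.5] w 0.0152 z 0.1486 rot [ 3.126 -0.021 -1.472]
1.25 [ 1.5 -6.4 -0.1]
1.3 [-7.9  0.7 -0.2]
1.35 [-7.9  0.3 -0.2]
1.4 [-7.9 -0.1 -0.2]
1.45 [-7.9 -0.5 -0.2]
1.5 [-7.9 -0.9 -0.2]
1.55 [-7.8 -1.3 -0.2]
```

View pics/side8c.png

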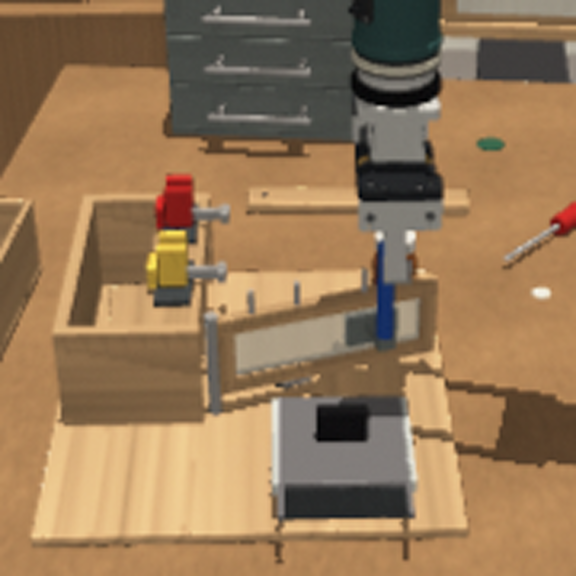

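View pics/top8c.png

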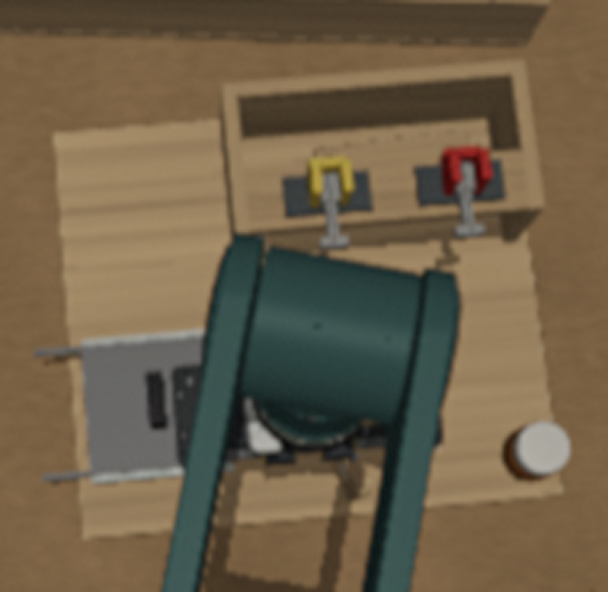

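Call:
jog_arm:
  series:
    - {"x": 0, "y": 0, "z": 0, "rx": 0, "ry": 0, "rz": 0}
    - {"x": -0.002, "y": -0.003, "z": 0, "rx": 0.5, "ry": -0.5, "rz": 0}
    - {"x": -0.003, "y": -0.004, "z": 0, "rx": 0.4, "ry": -0.5, "rz": 0}
    - {"x": -0.002, "y": -0.001, "z": 0, "rx": 0, "ry": 0, "rz": 0}
  claw: 0.22

```text
time: 21.07
tool_pos: [0.4593, -0.0196, 0.1478]
ee_rot: [3.14, 0.0, -1.467]
wrist_force: [-0.9, -2.2, 0.1]
width: 0.0207
```

```bash
python3 -c "
from h import *
arc(np.round(np.arange(1.3,1.56,.05),2))"
```

```text
t 21.07 q est 1.321 radius 0.1575 F [-0.9 -2.2  0.1] w 0.0207 z 0.1478 rot [ 3.14   0.    -1.467]
1.3 [3.4 1.3 0. ]
1.35 [-7.9  0.3  0. ]
1.4 [-7.9 -0.1  0. ]
1.45 [-7.9 -0.5  0. ]
1.5 [-7.9 -0.9  0. ]
1.55 [-7.8 -1.3 -0. ]
```

Call:
jog_arm:
  series:
    - {"x": 0, "y": 0.001, "z": 0, "rx": 0, "ry": 0, "rz": 0}
    - {"x": 0, "y": 0, "z": 0, "rx": 0, "ry": 0, "rz": 0}
    - {"x": -0.007, "y": 0.0005, "z": 0, "rx": 0, "ry": 0, "rz": 0}
    - {"x": -0.008, "y": 0, "z": 0, "rx": 0, "ry": 0, "rz": 0}
    - {"x": -0.007, "y": -0.0005, "z": 0, "rx": 0, "ry": 0, "rz": 0}
    - {"x": -0.004, "y": -0.001, "z": 0, "rx": 0, "ry": 0, "rz": 0}
    - {"x": 0, "y": 0, "z": 0, "rx": 0, "ry": 0, "rz": 0}
  claw: 0.05

```text
time: 21.65
tool_pos: [0.4563, 0.0073, 0.1477]
ee_rot: [3.138, -0.002, -1.471]
wrist_force: [0.6, -2.8, -0.1]
width: 0.0153
```

```bash
python3 -c "
from h import *
arc([1.45,1.5,1.54])"
```

```text
t 21.65 q est 1.492 radius 0.159 F [ 0.6 -2.8 -0.1] w 0.0153 z 0.1477 rot [ 3.138e+00 -2.000e-03 -1.471e+00]
1.45 [6.6 0.6 0. ]
1.5 [-7.9 -0.9 -0. ]
1.54 [-6.3 -1.  -0. ]
```

Call:
jog_arm:
  series:
    - {"x": -0.004, "y": -0.001, "z": 0, "rx": 0, "ry": 0, "rz": 0}
    - {"x": -0.004, "y": -0.001, "z": 0, "rx": 0, "ry": 0, "rz": 0}
    - {"x": 0, "y": 0, "z": 0, "rx": 0, "ry": 0, "rz": 0}
    - {"x": 0, "y": 0, "z": 0, "rx": 0, "ry": 0, "rz": 0}
    - {"x": 0, "y": 0, "z": 0, "rx": 0, "ry": 0, "rz": 0}
    - {"x": 0, "y": 0, "z": 0, "rx": 0, "ry": 0, "rz": 0}

```text
time: 22.15
tool_pos: [0.4563, 0.0172, 0.1476]
ee_rot: [3.136, -0.002, -1.469]
wrist_force: [-2.1, -2.9, 2.4]
width: 0.0157
```

```bash
python3 -c "
from h import *
arc([1.54])
for n in ('side','top'):
  s=snap(n,n+'9.png');a=cv2.imread('pics/'+n+'9.png')
  a=a[90:275,205:395] if n=='top' else a[100:280,170:350]
  cv2.imwrite('pics/%s9c.png'%n,cv2.resize(a,None,fx=3.2,fy=3.2,interpolation=2))
arc([1.54])
q=1.54
for q in (1.4,1.54):
  e=np.array([-.220*np.sin(q),-.220*np.cos(q),.115]); print(q,((proj('side',l2w(P,e))-(170,100)+.5)*3.2-.5).round())
"
```

```text
t 22.15 q est 1.554 radius 0.1595 F [-2.1 -2.9  2.4] w 0.0157 z 0.1476 rot [ 3.136e+00 -2.000e-03 -1.469e+00]
1.54 [ 2.3 -0.2  0. ]
t 22.25 q est 1.554 radius 0.1595 F [-2.9 -2.5  1.9] w 0.0153 z 0.1476 rot [ 3.136e+00 -2.000e-03 -1.469e+00]
1.54 [ 2.3 -0.2  0. ]
1.4 [[445. 294.]]
1.54 [[451. 312.]]
```

View pics/side9c.png

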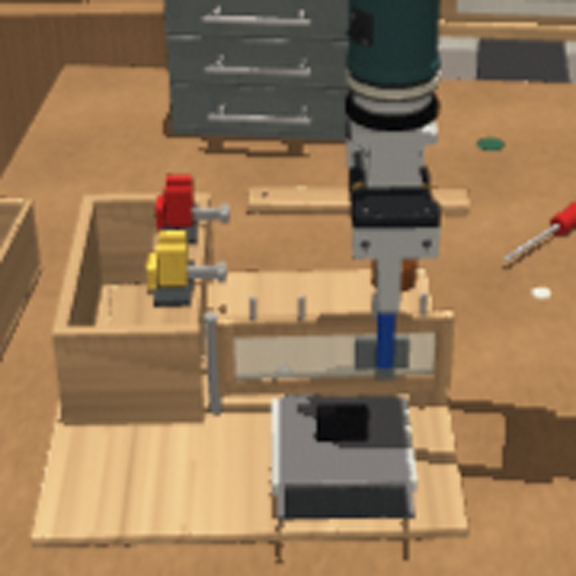

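View pics/top9.png

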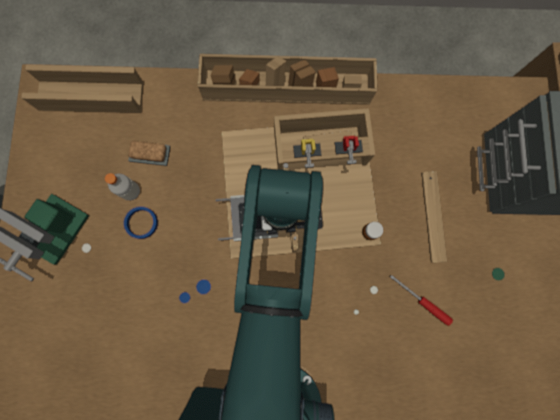

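The gate stands square: its free top corner is at crop (452,313), against a predicted (451,312) for 1.54 rad. The post is centred in the fingers, the cover is shut, all pads are in and the other items haven't moved. I'm handing in.

```bash
python3 -c "
from h import *
arc([1.54]); print(ticket.close_job()); arc([1.54])"
```

```text
t 22.25 q est 1.554 radius 0.1595 F [-2.9 -2.5  1.9] w 0.0153 z 0.1476 rot [ 3.136e+00 -2.000e-03 -1.469e+00]
1.54 [ 2.3 -0.2  0. ]
the job is handed in; nothing more can be done
None
the job is handed in; nothing more can be done
```

The locker is open and the job is handed in at about 22 s. I slid the cover shut against its stop, squeezed the red catch and then the yellow one, and swung the gate by its post past the detent. The fingers are still holding it.

**Last checks before handing in:**
- **Gate:** about 1.55 rad from the tool position; the side picture agrees with about 1.54.
- **Grip:** the fingers are closed at 15.3 mm on the 16 mm post, with about 4 N at the wrist. The post is centred in the pads.
- **Cover and catches:** the pictures show the cover shut and all four pads in.
- **Other things on the bench:** none appears to have moved. I judged this by eye from the pictures and did not measure it.

**What went differently:**
- The very first move call was refused as "invalid input", so nothing moved.
- During the swing the post slipped about 5 mm towards the edge of the pads. Once past the detent I eased the grip to about 20 mm, re-centred the fingers and gripped again.
- `close_job()` gave no verdict, and I could not take a reading afterwards to confirm the hold.

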